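# Make up two tool kits at the metalsmith's bench

### The arm

A 7-joint arm with a two-finger parallel gripper is mounted at the origin on the work surface. World frame = base frame: x ahead of the robot, y to its left, z up, the work surface at z = 0. Lengths are in mm, angles in rad, forces in N, time in s.
With the tool pointing down it reaches from about 400 to 900 mm from the base axis. Payload 5.6 kg.
Tool frame: the origin (TCP) lies midway between the tips of the shut fingers; the grasp point (between the pads) lies 19 mm behind it; x points along the fingers, y is the direction in which the jaws open and shut, and the axes are right-handed (so a half turn about x gives the same grasp; the last joint's range is limited). The gripper opens to 92 mm and grips with 3 to 60 N. Pads are 20 mm wide; open, the fingers measure 128 mm over their backs; the gripper's body (75 mm by 189 mm) begins 69 mm behind the grasp point.
Start: joints at [1.273, 0.468, -0.012, 1.603, 0.006, 1.071, -0.056], TCP at [163.791, -629.032, 214.592] pointing down, gripper open.
Joint ranges: [-2.53, 2.53], [-0.31, 2.02], [-1.57, 1.55], [0.28, 2.44], [-1.29, 4.43], [0.15, 1.84], [-2.92, 2.92]. Speed limits (rad/s): [2.57, 2.57, 3.14, 3.14, 3.14, 3.14, 3.14].

### API

Orientations are given as a rotation vector (axis times angle).
In Python, from cell import robot, grip, kin, viewer gives the robot as it stands. Calls block until the motion is done:
- robot.movep(position, orientation): joint-space move of the TCP to a pose.
- robot.servo_line(position, feed=150, rotation=None): straight line of the TCP; rotation=None keeps the orientation; feed is the mean speed in mm/s.
- robot.goto_joints(angles): joint-space move.
- grip(opening, newtons=None): opening from 0.0 (shut) to 1.0 (fully open); newtons is the grip in N (None keeps the last); returns when the fingers have stopped.
- robot.hold(seconds).
- kin.ik(position, orientation): joint angles nearest the present ones, or None.
- robot.observe(): the state.
- viewer.read_camera(name): name is "scene" or "side" or "wrist"; returns the picture (420x560x3 uint8, red, green, blue); there is no depth.
- viewer.camera_info(name): a dict with "camera_matrix" (3x3 intrinsics, pixels), "R" (3x3) and "t" (3): a world point X has camera coordinates R X + t. Camera axes: x right, y down, z forward; pixel columns grow to the right and rows downward; lengths in mm; the calibration is good to about 2 mm. A picture is of the moment at which its call begins: read the wrist's pose just before it. camera_info takes no time and is no camera call; for the wrist camera it gives the pose at the moment of the call.
A pose or a line that the arm cannot do raises robot.IKError and nothing moves.
- robot.job_done(): hands the job in, once; it reports no verdict.
Trained networks look in the newest picture that a camera, given by its name, has taken for a name from the list of things; names that differ only in an ending like _2 or _b are one class to them, and where a whole thing is asked for, a point or a joint stands for the part that bears it (a point fixed in the world has none). Each returns a list of dicts, best first, with "confidence" (0 to 1); they miss things now and then, are a little off and sometimes report something else, mostly with a low value. They report only what shows in the picture. A call takes as long as a camera call. They do not tell look-alikes from the thing itself.
- viewer.silhouettes(name, camera): "mask" (420x560 bool, what is visible of it).
- viewer.pinpoint(name, camera): "at" ([x, y, z] in mm, in the coordinates of the camera as it stood for that picture, good to about 4 mm: a listed point, or the origin of a listed thing).
The state is a dict: "t": time; "joints": joint angles; "joint_velocities": joint speeds; "joint_torque": joint torques, N m; "tcp_pos": TCP position; "tcp_rot": TCP orientation; "contact_force": force on the tool from outside, world axes, zero at the start; "wrist_torque": the same for the moment, N m; "grip_width": opening from 0.0 (shut) to 1.0 (fully open).
Only numpy, scipy, OpenCV 4.12 (cv2) and the standard library are available. Lean on these libraries where they do the work, as an engineer would, in place of code of your own. Each camera call takes 0.05 s, during which the arm holds its last target.

### The job

Make up the two job kits from the tools lying in the middle of the bench: the doming block and the ball-ended punch go into the rectangular wooden tray, the little anvil and the T-shaped (bar-faced) punch into the round metal pan. In each, put one tool on either side of the divider, sitting flat on the floor with the block and anvil upright and the punches lying; set them down, do not drop them. Leave the pointed punch and the wooden ring clamp where they lie.

Things in the scene. Friction and masses are not known exactly. Their poses are not given: they have to be found in the camera images.
- wood_tray: Rectangular light-wood job tray, fixed, 166 (its x) x 186 (its y) mm, rim 14 mm high and 8 mm thick, floor 6 mm above the bench. A 6 mm thick, 12 mm high, dark divider runs along its x through the middle, leaving two equal compartments 150 mm (x) x 82 mm (y), centred at y = +45 and -45 mm. Origin: centre of its underside, on the bench, z up.
- round_pan: Round bright-metal job pan, fixed, 200 mm outside diameter, rim 14 mm high and 4 mm thick, floor 4 mm above the bench. A 5 mm thick, 12 mm high, dark divider runs along its x through the middle, leaving two half-round compartments; y = +43 and -43 mm is about the middle of each. Origin: centre of its underside, on the bench, z up.
- doming_block_mid (a point): Doming block: loose square steel block 46 x 46 mm, 44 mm high, four round hollows of different sizes in its top. Point: its centre, 22 mm above its underside; x, y along its sides, z up. About 0.5 kg.
- anvil_mid (a point): Small horn anvil: loose, steel, standing on a 60 (x) x 36 (y) mm foot, 44 mm high; narrow waist 18 mm (y) wide, from 10 to 30 mm up; top bar 24 mm wide (y), from 30 to 44 mm up, x = -41 to +17 mm, then a pointed round horn to x = +51 mm. Point: over the middle of the foot, 22 mm above its underside; x towards the horn, z up. About 0.45 kg. The top bar can be gripped across y.
- ball_punch_mid (a point): Doming punch with a ball end: loose steel punch lying flat, 96 mm long (x); square shank 12 mm wide and high, its middle 11 mm above the underside; 22 mm square, 16 mm long head at the -x end; a 22 mm ball at the +x end. Point: middle of the shank, 11 mm above its underside. About 0.16 kg.
- bar_punch_mid (a point): Bar-faced (T-shaped) punch: loose steel punch lying flat, 96 mm long (x); square shank 12 mm wide and high, its middle 11 mm above the underside; 22 mm square, 16 mm long head at the -x end; a crossbar 40 mm wide (y), 14 mm long, 22 mm high at the +x end. Point: middle of the shank, 11 mm above its underside. About 0.16 kg.
- point_punch_mid (a point): Pointed punch, not wanted: loose dark square bar 18 mm wide and high lying along its x, from x = -48 mm, tapering from x = +16 mm to a point at x = +46 mm. Point: 9 mm above its underside.
- ring_clamp_mid (a point): Wooden ring clamp, not wanted: loose light-wood bar lying along its x, about 98 mm long, 26 to 30 mm wide, 24 mm high, with a brass band round the middle. Point: its centre, 12 mm above its underside.
There are look-alikes about, which are no part of the job. What is shaped like the part that bears anvil_mid but red or turquoise is not meant.

How it is judged (in metres and radians):
At the end, for the whole second after the job is handed in: Each tool rests on the floor (within 4 mm) of its own tray, tilted under 0.1 rad, centre within 80 mm of the tray centre and 12 mm or more from the divider line, the two on opposite sides; all at rest; pointed punch and ring clamp within 20 mm of their start (horizontal distance between each of doming_block_mid, ball_punch_mid and wood_tray below 0.08 m and z of doming_block_mid in the frame of wood_tray between 0.024 and 0.032 m and angle between each of doming_block_mid, ball_punch_mid, anvil_mid, bar_punch_mid's own z axis and vertical below 0.1 rad and z of ball_punch_mid in the frame of wood_tray between 0.013 and 0.021 m and horizontal distance between each of anvil_mid, bar_punch_mid and round_pan below 0.08 m and z of anvil_mid in the frame of round_pan between 0.022 and 0.03 m and z of bar_punch_mid in the frame of round_pan between 0.011 and 0.019 m and ((y of doming_block_mid in the frame of wood_tray above 0.012 m and y of ball_punch_mid in the frame of wood_tray below -0.012 m) or (y of doming_block_mid in the frame of wood_tray below -0.012 m and y of ball_punch_mid in the frame of wood_tray above 0.012 m)) and ((y of anvil_mid in the frame of round_pan above 0.012 m and y of bar_punch_mid in the frame of round_pan below -0.012 m) or (y of anvil_mid in the frame of round_pan below -0.012 m and y of bar_punch_mid in the frame of round_pan above 0.012 m)) and distance of each of point_punch_mid, ring_clamp_mid from where it was at the start of the episode below 0.02 m and linear speed of each of doming_block, anvil, ball_punch, bar_punch below 0.02 m/s); the robot touches nothing.
It fails at once if the pointed punch or the ring clamp is shoved more than 2 cm from its place (distance of any of point_punch_mid, ring_clamp_mid from where it was at the start of the episode above 0.02 m).
It fails at once if a kit piece is dropped from, or thrown, more than about 3 cm up ((height (world z) of doming_block_mid above 0.061 m and contact force between doming_block and the fingers below 0.05 N and contact force between doming_block and the arm below 0.05 N) or (height (world z) of anvil_mid above 0.061 m and contact force between anvil and the fingers below 0.05 N and contact force between anvil and the arm below 0.05 N) or (height (world z) of ball_punch_mid above 0.05 m and contact force between ball_punch and the fingers below 0.05 N and contact force between ball_punch and the arm below 0.05 N) or (height (world z) of bar_punch_mid above 0.05 m and contact force between bar_punch and the fingers below 0.05 N and contact force between bar_punch and the arm below 0.05 N)).
It also fails if it takes over 104 s, if anything falls off the work surface, if the arm or the gripper's body presses on something with over 40 N, if the wrist force passes 120 N, or if a joint passes its speed limit or range.

## Working session

There is one attempt and no reset: what is moved stays moved. The work goes in short steps, each a Python script; the robot and the scene stay as the last script left them, time stands still between calls to the robot, and variables do not carry over. Pictures are saved under pics/ and viewed, and the job is handed in when it is done.

```bash
ls; mkdir -p pics
python3 - <<'E'
from cell import robot, grip, kin, viewer
import cv2
for n in ["scene","side","wrist"]:
    im=viewer.read_camera(n); cv2.imwrite(f"pics/{n}0.png",im[:,:,::-1])
    i=viewer.camera_info(n); print(n,i["camera_matrix"],i["R"],i["t"])
o=robot.observe();print(o["t"],o["tcp_pos"],o["tcp_rot"])
E
```

```text
pics
scene [[437.000956     0.         279.31314027]
 [  0.         437.000956   211.14908403]
 [  0.           0.           1.        ]] [[-0.69908064  0.71498475  0.00911433]
 [ 0.40614363  0.40753564 -0.81790101]
 [-0.58850116 -0.56807703 -0.57528678]] [ 340.76329234 -169.06958201 1185.68499291]
side [[444.18383999   0.         277.36695074]
 [  0.         444.18383999 203.49838919]
 [  0.           0.           1.        ]] [[ 0.97330184 -0.22819807 -0.02468142]
 [-0.13747831 -0.49347874 -0.85882387]
 [ 0.1838022   0.83928801 -0.51167605]] [-476.31222806  122.08133707  917.67215017]
wrist [[327.5778197    0.         283.30144364]
 [  0.         327.5778197  213.26329998]
 [  0.           0.           1.        ]] [[ 2.53397572e-01 -9.67362127e-01 -4.30770205e-04]
 [-9.35204845e-01 -2.45087883e-01  2.55585263e-01]
 [-2.47349081e-01 -6.43618268e-02 -9.66786423e-01]] [-647.75797306  -29.47953346  390.1600665 ]
0.15 [ 163.66942098 -628.6219038   213.86995849] [ 2.086032    0.2684953  -2.08654553]
```

View pics/scene0.png

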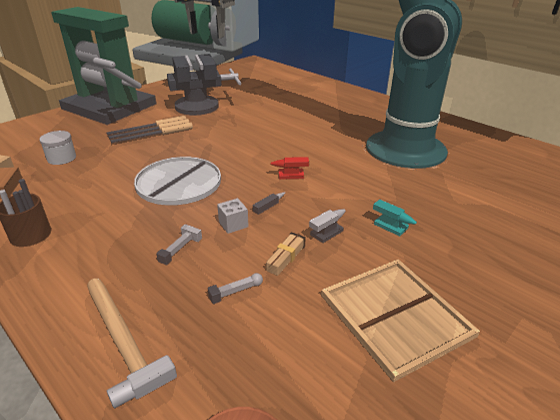

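View pics/side0.png

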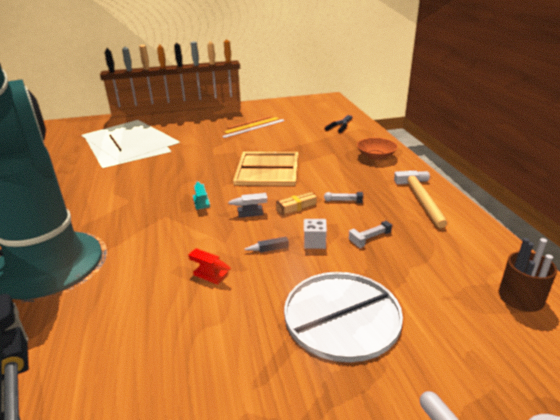

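View pics/wrist0.png

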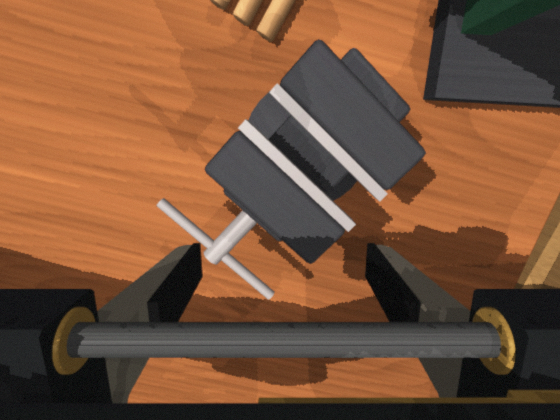

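The scene camera shows three anvils: grey at (327,222), turquoise at (393,217) and red at (290,165). Grey is the one meant. The doming block is at (233,214), the T punch at (180,243), the ball punch at (235,288), the pointed punch at (268,202) and the clamp at (286,252). The pan is at (178,180) and the tray at (400,318). Next I'll run the networks.

Run:
```python
from cell import robot, grip, kin, viewer
import cv2, numpy as np
for c in ["scene","side"]:
    im=viewer.read_camera(c); i=viewer.camera_info(c);K,R,t=[np.array(i[k]) for k in("camera_matrix","R","t")]
    for n in ["wood_tray","round_pan","doming_block_mid","anvil_mid","ball_punch_mid","bar_punch_mid","point_punch_mid","ring_clamp_mid"]:
        for d in viewer.pinpoint(n,c):
            if d["confidence"]<.2: continue
            a=np.array(d["at"]);w=R.T@(a-t);p=K@a;p=p[:2]/p[2]
            print(c,n,round(d["confidence"],2),w.round(0),p.round(0))
im=viewer.read_camera("scene")
c=im[140:320,140:440]; cv2.imwrite("pics/crop1.png",cv2.resize(c,None,fx=2.6,fy=2.6,interpolation=cv2.INTER_CUBIC)[:,:,::-1])
print(robot.observe()["t"])
```

```text
scene round_pan 0.81 [ 533. -294.    0.] [178. 181.]
scene doming_block_mid 0.63 [549. -72.  21.] [233. 215.]
scene anvil_mid 0.8 [328. 162.  21.] [391. 218.]
scene anvil_mid 0.8 [ 326. -122.   19.] [290. 169.]
scene anvil_mid 0.64 [444.  84.  24.] [325. 224.]
scene anvil_mid 0.31 [ 534. -289.   -4.] [179. 183.]
scene anvil_mid 0.2 [442. -68.   8.] [272. 200.]
scene ball_punch_mid 0.78 [671.  78.  10.] [236. 286.]
scene bar_punch_mid 0.85 [678. -79.   7.] [179. 247.]
scene point_punch_mid 0.56 [443. -68.   6.] [271. 201.]
scene ring_clamp_mid 0.79 [549.  78.  12.] [286. 252.]
side wood_tray 0.94 [531. 298.   3.] [268. 168.]
side round_pan 0.56 [ 536. -295.   -3.] [342. 317.]
side doming_block_mid 0.59 [555. -74.  24.] [315. 232.]
side doming_block_mid 0.37 [452. -74.   6.] [268. 247.]
side anvil_mid 0.71 [330. 159.  18.] [200. 196.]
side anvil_mid 0.58 [440.  80.  18.] [249. 206.]
side ball_punch_mid 0.7 [674.  79.  10.] [343. 196.]
side bar_punch_mid 0.61 [681. -85.   8.] [372. 233.]
side point_punch_mid 0.73 [450. -75.   7.] [267. 247.]
side ring_clamp_mid 0.62 [559.  75.  10.] [298. 203.]
1.1
```

View pics/crop1.png

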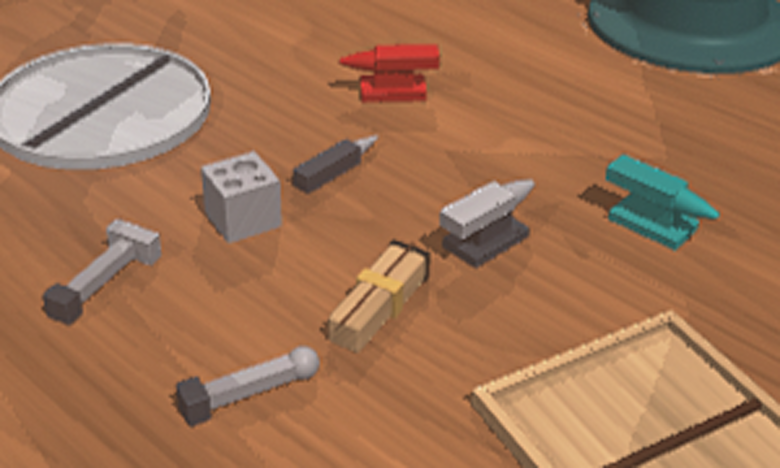

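The enlarged crop confirms the grey anvil at scene pixel (327,222), with a steel top and dark foot. The red and turquoise ones are decoys. Next is a look from above with the wrist camera.

```bash
cat > h.py <<'E'
from cell import robot, grip, kin, viewer
import cv2, numpy as np
from scipy.spatial.transform import Rotation as Ro
def rot(th):
    "tool down, jaw axis (tool y) along world angle th"
    x=np.array([0,0,-1.]);y=np.array([np.cos(th),np.sin(th),0]);z=np.cross(x,y)
    return Ro.from_matrix(np.c_[x,y,z]).as_rotvec()
def cam(n):
    i=viewer.camera_info(n);return [np.array(i[k]) for k in("camera_matrix","R","t")]
def proj(c,X):
    K,R,t=c;p=(K@(R@np.atleast_2d(X).T+t[:,None])).T;return p[:,:2]/p[:,2:]
def back(c,uv,z):
    K,R,t=c;d=R.T@np.linalg.inv(K)@np.array([uv[0],uv[1],1.]);o=-R.T@t;return o+d*(z-o[2])/d[2]
E
python3 - <<'E'
from h import *
o=robot.observe();Rt=Ro.from_rotvec(o["tcp_rot"]).as_matrix();K,R,t=cam("wrist")
print(Rt.round(2),"cam in tool",(Rt.T@(-R.T@t-o["tcp_pos"])).round(1),(R@Rt).round(2))
for z in(300,400,450):
  for th in (0,np.pi/2,-np.pi/2,np.pi):
    q=kin.ik([500,0,z],rot(th)); print(z,th,None if q is None else np.round(q,2))
E
```

```text
[[-0.    0.25 -0.97]
 [-0.   -0.97 -0.25]
 [-1.   -0.    0.  ]] cam in tool [-170.6   -2.   -72.2] [[-0.    1.   -0.  ]
 [-0.26  0.    0.97]
 [ 0.97  0.    0.26]]
300 0 [ 0.62  0.22 -0.79  1.82  0.17  1.17 -0.22]
300 1.5707963267948966 [ 0.82  0.29 -1.04  1.81  0.27  1.19  1.27]
300 -1.5707963267948966 [ 0.54  0.2  -0.68  1.83  0.13  1.17 -1.76]
300 3.141592653589793 [ 0.97  0.41 -1.29  1.81  0.42  1.24  2.7 ]
400 0 [ 0.66  0.14 -0.8   1.66  0.11  1.38 -0.16]
400 1.5707963267948966 [ 0.82  0.19 -1.01  1.66  0.16  1.39  1.37]
400 -1.5707963267948966 [ 0.61  0.13 -0.74  1.67  0.09  1.38 -1.72]
400 3.141592653589793 [ 1.01  0.29 -1.29  1.65  0.29  1.41  2.82]
450 0 [ 0.53  0.1  -0.64  1.58  0.06  1.48 -0.12]
450 1.5707963267948966 [ 0.81  0.16 -0.99  1.57  0.13  1.49  1.39]
450 -1.5707963267948966 [ 0.71  0.14 -0.86  1.57  0.1   1.48 -1.72]
450 3.141592653589793 [ 1.06  0.33 -1.42  1.56  0.33  1.53  2.78]
```

Run:
```python
from h import *
robot.goto_joints([0,.35,0,1.35,0,np.pi-1.70,-1.57])
o=robot.observe();print(o["t"],o["tcp_pos"],kin.ik([600,0,380],rot(-np.pi/2)))
np.save("wc.npy",np.array(np.hstack([cam("wrist")[0].ravel(),cam("wrist")[1].ravel(),cam("wrist")[2]])))
c=cam("wrist");im=viewer.read_camera("wrist");cv2.imwrite("pics/w1.png",im[:,:,::-1])
for n in ["wood_tray","round_pan","doming_block_mid","anvil_mid","ball_punch_mid","bar_punch_mid","point_punch_mid","ring_clamp_mid"]:
    for d in viewer.pinpoint(n,"wrist"):
        if d["confidence"]<.2: continue
        a=np.array(d["at"]);w=c[1].T@(a-c[2]);print(n,round(d["confidence"],2),w.round(0),proj(c,w).round(0))
print(robot.observe()["t"])
```

```text
3.8833 [646.9188869  -34.74337097 404.04975125] [-0.03832938  0.26717145 -0.02217172  1.51313061  0.00598374  1.36135682
 -1.63175515]
wood_tray 0.95 [529. 299.   0.] [[103. 233.]]
round_pan 0.66 [ 537. -292.   -4.] [[423. 228.]]
doming_block_mid 0.91 [553. -70.  21.] [[304. 224.]]
anvil_mid 0.74 [434.  82.  21.] [[221. 285.]]
ball_punch_mid 0.61 [669.  75.  11.] [[219. 156.]]
bar_punch_mid 0.6 [679. -86.  11.] [[314. 151.]]
point_punch_mid 0.73 [444. -72.  10.] [[304. 278.]]
ring_clamp_mid 0.98 [555.  81.  13.] [[219. 221.]]
4.3333
```

View pics/w1.png

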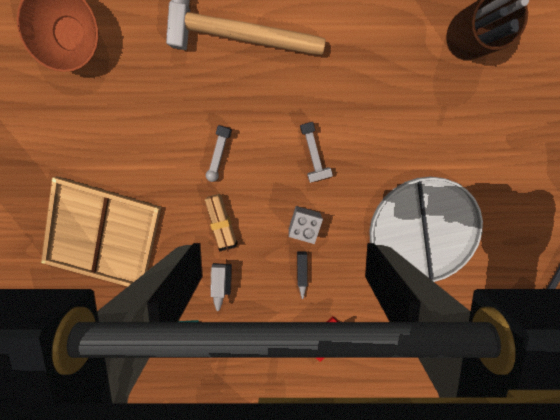

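From above, the tray is at (103,233), the pan at (424,229) with its divider running about vertically, the anvil at (221,285), the block at (305,226), the ball punch at (219,155) and the T punch at (315,155). I'll fit all the poses by projecting the known shapes onto the silhouettes from the three cameras.

```bash
cat > fit.py <<'E'
from h import *
from scipy.optimize import minimize
def box(x0,x1,y0,y1,z0,z1): return np.array([[x,y,z] for x in(x0,x1) for y in(y0,y1) for z in(z0,z1)],float)
def ring(r,z): a=np.linspace(0,2*np.pi,48,endpoint=False);return np.c_[r*np.cos(a),r*np.sin(a),0*a+z]
sph=np.vstack([np.c_[11*np.cos(b)*np.cos(A:=np.linspace(0,6.28,16)),11*np.cos(b)*np.sin(A),0*A+11*np.sin(b)] for b in np.linspace(-1.5,1.5,9)])
M={"wood_tray":[box(-83,83,-93,93,0,14)],
"round_pan":[np.vstack([ring(100,0),ring(100,14)])],
"doming_block_mid":[box(-23,23,-23,23,0,44)],
"anvil_mid":[box(-30,30,-18,18,0,10),box(-20,20,-9,9,10,30),box(-41,17,-12,12,30,44),np.vstack([box(17,17.1,-7,7,31,44),[[51,0,38]]])],
"ball_punch_mid":[box(-48,-32,-11,11,0,22),box(-32,28,-6,6,5,17),sph+[37,0,11]],
"bar_punch_mid":[box(-48,-32,-11,11,0,22),box(-32,35,-6,6,5,17),box(34,48,-20,20,0,22)],
"point_punch_mid":[np.vstack([box(-48,16,-9,9,0,18),[[46,0,9]]])],
"ring_clamp_mid":[box(-49,49,-14,14,0,24)]}
S=3
def render(c,n,p):
    m=np.zeros((420*S,560*S),np.uint8);ct,st=np.cos(p[2]),np.sin(p[2])
    for P in M[n]:
        X=np.c_[P[:,0]*ct-P[:,1]*st+p[0],P[:,0]*st+P[:,1]*ct+p[1],P[:,2]+(p[3] if len(p)>3 else 0)]
        h=cv2.convexHull((proj(c,X)*S).astype(np.float32)).astype(np.int32);cv2.fillConvexPoly(m,h,1)
    return cv2.resize(m.astype(np.float32),(560,420),interpolation=cv2.INTER_AREA)
def masks(n,cams,p0):
    out=[]
    for k,c in cams.items():
        best=None
        for d in viewer.silhouettes(n,k):
            m=d["mask"].astype(np.float32)
            if m.sum()<30: continue
            v,u=np.nonzero(m);e=np.linalg.norm(proj(c,[[p0[0],p0[1],15]])[0]-[u.mean(),v.mean()])
            if e<25 and (best is None or e<best[0]): best=(e,m,d["confidence"])
        if best: out.append((k,c,best[1]))
    return out
def iou(c,n,p,m): r=render(c,n,p);return np.minimum(r,m).sum()/np.maximum(r,m).sum()
def fit(n,ms,p0,ths):
    best=None
    f=lambda p:-sum(iou(c,n,[p[0],p[1],p[2]/50],m) for k,c,m in ms)
    for th in ths:
        s=np.array([p0[0],p0[1],th*50]);sim=np.vstack([s]+[s+v for v in np.diag([8,8,10])])
        r=minimize(f,s,method="Nelder-Mead",options=dict(initial_simplex=sim,xatol=.1,fatol=1e-4,maxiter=150))
        if best is None or r.fun<best.fun:best=r
    p=best.x;p[2]/=50
    return p,{k:round(float(iou(c,n,p,m)),2) for k,c,m in ms}
E
cat > f1.py <<'E'
from fit import *
import pickle
cams={k:cam(k) for k in("scene","side","wrist")}
for k in cams: viewer.read_camera(k)
P0={"wood_tray":(530,298),"round_pan":(535,-294),"doming_block_mid":(552,-72),"anvil_mid":(440,82),"ball_punch_mid":(671,77),"bar_punch_mid":(680,-83),"point_punch_mid":(446,-72),"ring_clamp_mid":(554,78)}
TH={"wood_tray":[0,.3,-.3],"round_pan":[0],"doming_block_mid":[0,.4,-.4,.75]}
MS={n:masks(n,cams,p) for n,p in P0.items()};print(robot.observe()["t"])
pickle.dump(MS,open("ms.pkl","wb"))
res={}
for n,p in P0.items():
    q,i=fit(n,MS[n],p,TH.get(n,[3.14,2.8,3.5]));res[n]=q;print(n,q.round(2),i)
    for m in MS[n]:
        q,_=fit(n,[m],q,[q[2]]);print("    ",m[0],q.round(2))
pickle.dump(res,open("res.pkl","wb"))
E
python3 f1.py
```

```text
5.6833
wood_tray [ 5.2788e+02  2.9857e+02 -3.0000e-01] {'scene': 0.96, 'side': 0.92, 'wrist': 0.97}
     scene [ 5.2810e+02  3.0167e+02 -3.0000e-01]
     side [ 5.2967e+02  2.9175e+02 -2.9000e-01]
     wrist [ 5.2683e+02  2.9888e+02 -3.0000e-01]
round_pan [ 5.3428e+02 -2.9228e+02  8.0000e-02] {'scene': 0.93, 'side': 0.97, 'wrist': 0.87}
     scene [ 5.3228e+02 -2.8735e+02  8.0000e-02]
     side [ 5.3493e+02 -2.9374e+02  3.2000e-01]
     wrist [ 5.3316e+02 -2.9241e+02  2.6000e-01]
doming_block_mid [552.69 -71.53   1.33] {'scene': 0.9, 'side': 0.87, 'wrist': 0.92}
     scene [552.77 -68.08   1.25]
     side [555.73 -74.18   1.3 ]
     wrist [552.23 -71.56   1.27]
anvil_mid [438.73  83.36   3.07] {'scene': 0.85, 'side': 0.79, 'wrist': 0.9}
     scene [440.3   86.73   3.02]
     side [439.53  77.07   3.17]
     wrist [437.28  82.62   3.08]
ball_punch_mid [671.7   77.86   2.84] {'scene': 0.81, 'side': 0.73, 'wrist': 0.87}
     scene [672.27  80.62   2.84]
     side [673.63  72.01   2.83]
     wrist [671.59  77.92   2.84]
bar_punch_mid [677.51 -85.36   3.42] {'scene': 0.77, 'side': 0.76, 'wrist': 0.91}
     scene [677.57 -81.11   3.41]
     side [679.65 -89.42   3.44]
     wrist [677.45 -85.17   3.42]
point_punch_mid [446.69 -69.42   3.16] {'scene': 0.74, 'side': 0.79, 'wrist': 0.86}
     scene [446.57 -65.5    3.16]
     side [448.64 -73.66   3.21]
     wrist [446.45 -68.96   3.16]
ring_clamp_mid [552.29  78.6    3.4 ] {'scene': 0.87, 'side': 0.78, 'wrist': 0.92}
     scene [552.6  81.3   3.4]
     side [554.27  73.14   3.49]
     wrist [551.44  77.65   3.38]
```

Run:
```python
from h import *
c=cam("wrist");im=viewer.read_camera("wrist")
for a,b,z in[((421,184),(429,278),16),((107,198),(96,272),18)]:
    A,B=back(c,a,z),back(c,b,z);print(A.round(),B.round(),np.arctan2(*(A-B)[1::-1]))
import pickle;res=pickle.load(open("res.pkl","rb"))
d=cv2.resize(im,None,fx=2,fy=2,interpolation=cv2.INTER_CUBIC)
def line(p,L,z):
    u=np.array([np.cos(p[2]),np.sin(p[2]),0])*L;q=np.array([p[0],p[1],z]);uv=proj(c,[q-u,q+u])*2
    cv2.line(d,*[tuple(int(x) for x in v) for v in uv],(255,0,0),1)
for n,L,z in[("wood_tray",75,18),("round_pan",95,16),("doming_block_mid",23,44),("anvil_mid",50,44),("ball_punch_mid",48,17),("bar_punch_mid",48,17)]:
    p=res[n].copy()
    if n=="round_pan":p[2]=-.13
    line(p,L,z)
cv2.imwrite("pics/w2.png",d[200:620,60:860+140][:, :,::-1][:, :800])
cv2.imwrite("pics/w3.png",cv2.resize(im[160:300,350:500],None,fx=4,fy=4)[:,:,::-1])
```

```text
[ 624. -269.   16.] [ 447. -304.   16.] 0.19155229823383949
[598. 274.  18.] [459. 313.  18.] -0.27332753860822423
```

View pics/w2.png

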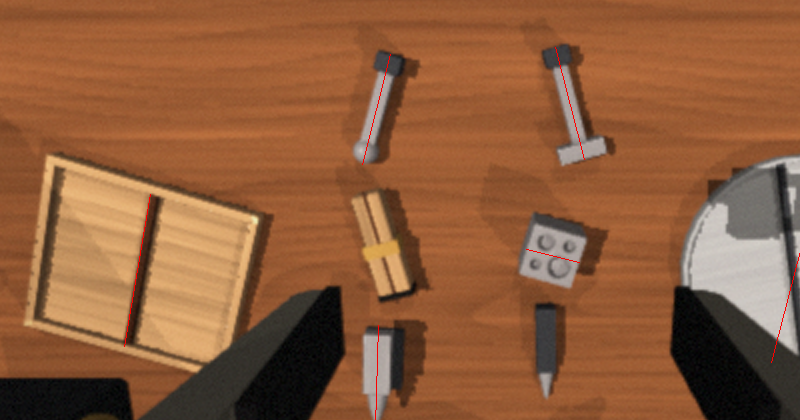

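View pics/w3.png

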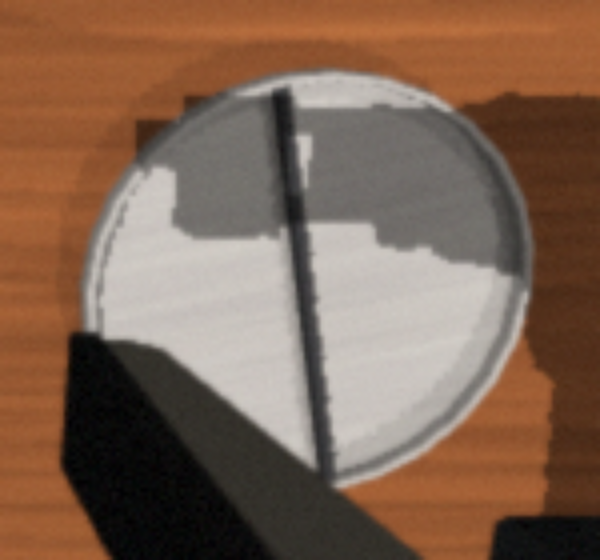

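The fits overlay the real parts well. The clamp and pointed punch stay well clear of my approaches. I'll fix the pan divider angle, then start with the ball punch.

```bash
cat > pp.py <<'E'
from h import *
import pickle
res=pickle.load(open("res.pkl","rb"))
def wrap(th):  # jaw angle nearest -pi/2
    return -np.pi/2+(th+np.pi/2+np.pi/2)%np.pi-np.pi/2
def at(p,dx,dy):
    c,s=np.cos(p[2]),np.sin(p[2]);return np.array([p[0]+c*dx-s*dy,p[1]+s*dx+c*dy])
def st(m):
    o=robot.observe();print(m,"t",round(o["t"],1),np.round(o["tcp_pos"],1),"F",np.round(o["contact_force"],1),"w",round(o["grip_width"]*92,1),"q",np.round(o["joints"],2))
    return o
def pick(xy,th,z,open_mm,N,up=110):
    grip(open_mm/92)
    robot.movep([*xy,up],rot(th)); robot.servo_line([*xy,z+15],feed=150); robot.servo_line([*xy,z],feed=50)
    st("down"); grip(0.0,N); st("gripped"); robot.servo_line([*xy,up],feed=120); st("lifted")
def place(xy,th,z,open_mm,up=110):
    robot.movep([*xy,up],rot(th)); st("over"); robot.servo_line([*xy,z+12],feed=150); robot.servo_line([*xy,z],feed=30)
    robot.hold(.2);st("set"); grip(open_mm/92); robot.hold(.2); robot.servo_line([*xy,z+20],feed=60); robot.servo_line([*xy,up],feed=180); st("clear")
E
python3 - <<'E'
from pp import *
c=cam("scene")
for c,a,b in[(cam("scene"),(150.4,195.4),(205,162.3)),(cam("wrist"),(420.75,183),(431,279))]:
    A,B=back(c,a,16),back(c,b,16);d=A-B;print(A.round(),B.round(),np.arctan(d[1]/d[0]))
p=res["ball_punch_mid"];print(p,wrap(p[2]+np.pi/2),wrap(res["wood_tray"][2]+np.pi/2))
pick(at(p,-3,0),wrap(p[2]+np.pi/2),3.5,60,35)
c=cam("wrist");cv2.imwrite("pics/w4.png",viewer.read_camera("wrist")[:,:,::-1])
E
```

```text
[ 625. -260.   16.] [ 448. -296.   16.] 0.1978344409614841
[ 626. -269.   16.] [ 445. -308.   16.] 0.21204789186767956
[671.69634662  77.86329845   2.84149851] -1.8708904744783474 -1.8686642289051605
down t 8.8 [674.3  77.    3.2] F [0.2 0.4 0.3] w 59.7 q [-0.16  0.76 -0.    1.64  0.    0.74 -2.04]
gripped t 9.6 [674.6  77.    3.5] F [ 0.3 -0.4  0.5] w 11.6 q [-0.16  0.76 -0.    1.64  0.    0.74 -2.04]
lifted t 10.6 [673.8  76.9 109. ] F [-0.   0.  -2.1] w 11.5 q [-0.16  0.62 -0.    1.61  0.    0.91 -2.04]
```

View pics/w4.png

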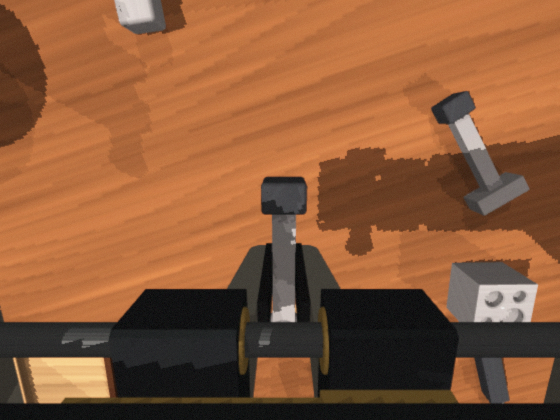

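The ball punch is held square in the jaws, head at (284,195), with a grip width of 11.5 mm and a load of 2.1 N. It goes in the tray's far compartment, then I pick the block.

Run:
```python
from pp import *
t=res["wood_tray"]; th=wrap(t[2]+np.pi/2)
# punch +x stays along its old direction (pi from tray x) -> grip at -3 own = +3 tray
place(at(t,3,44),th,3.7+6+.6,32)
p=res["doming_block_mid"]
pick(p[:2],wrap(p[2]),12,80,45)
cv2.imwrite("pics/sc5.png",viewer.read_camera("scene")[:,:,::-1]);cv2.imwrite("pics/w5.png",viewer.read_camera("wrist")[:,:,::-1])
```

```text
over t 11.8 [545.2 337.6 109.9] F [ 0.5 -0.9 -1.1] w 11.6 q [-0.59  0.57 -0.03  1.7   0.02  0.87 -2.5 ]
set t 13.3 [543.8 339.8  10.4] F [-0.2  0.2 -1.4] w 11.7 q [-0.59  0.71 -0.03  1.74  0.03  0.7  -2.5 ]
clear t 15.0 [543.1 339.4 109.3] F [ 0.6 -0.3 -0.8] w 32.2 q [-0.59  0.57 -0.03  1.71  0.02  0.87 -2.5 ]
down t 18.5 [552.5 -71.5  11.8] F [-0.1  0.2 -0. ] w 80.0 q [ 0.06  0.6   0.01  1.95 -0.01  0.59 -1.73]
gripped t 19.1 [552.7 -71.6  12.1] F [-0.6  0.2  0.7] w 45.9 q [ 0.06  0.6   0.01  1.95 -0.01  0.59 -1.73]
lifted t 20.1 [551.9 -71.4 109.2] F [-0.7  0.3 -6. ] w 45.8 q [ 0.06  0.45  0.02  1.92 -0.01  0.78 -1.73]
```

View pics/sc5.png

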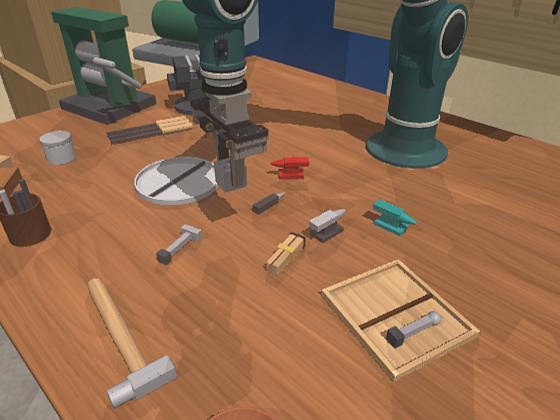

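View pics/w5.png

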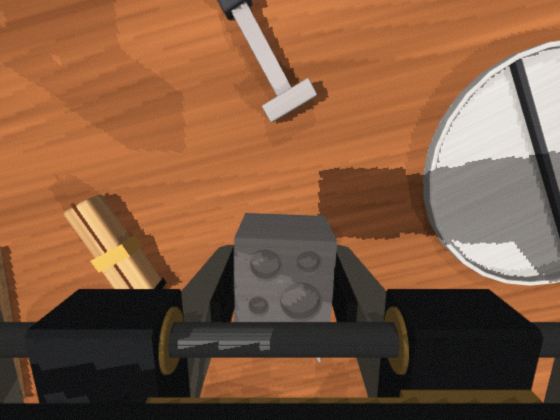

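The ball punch lies in the tray at (415,328) in the scene view, and the block is held squarely at 45.8 mm. I'll set the block in the near compartment and fetch the anvil.

Run:
```python
from pp import *
t=res["wood_tray"]
place(at(t,0,-44),wrap(t[2]),12.1+6+.6,66)
p=res["anvil_mid"]
pick(at(p,-3,0),wrap(p[2]+np.pi/2),18,56,45)
cv2.imwrite("pics/sc6.png",viewer.read_camera("scene")[:,:,::-1]);cv2.imwrite("pics/w6.png",viewer.read_camera("wrist")[:,:,::-1])
```

```text
over t 21.4 [515.8 254.4 109.6] F [-0.4 -1.  -4.7] w 46.3 q [-0.22  0.51 -0.39  1.85  0.25  0.83 -1.03]
set t 22.9 [515.  256.6  18.8] F [ 0.3 -0.  -4.9] w 46.4 q [-0.26  0.64 -0.33  1.89  0.32  0.66 -1.09]
clear t 24.6 [514.6 256.1 109.5] F [-0.3  0.7 -0.1] w 66.0 q [-0.22  0.51 -0.39  1.85  0.25  0.83 -1.03]
down t 26.9 [441.6  83.1  17.8] F [ 0.3  0.2 -1.3] w 55.9 q [-0.2   0.47 -0.07  2.2   0.07  0.47 -1.97]
gripped t 27.5 [441.9  83.3  18.1] F [-0.7 -1.   2.3] w 23.8 q [-0.2   0.47 -0.07  2.2   0.07  0.47 -1.97]
lifted t 28.4 [440.9  82.9 109.3] F [-0.1  0.5 -4.8] w 23.8 q [-0.18  0.29 -0.09  2.16  0.04  0.69 -1.94]
```

View pics/sc6.png

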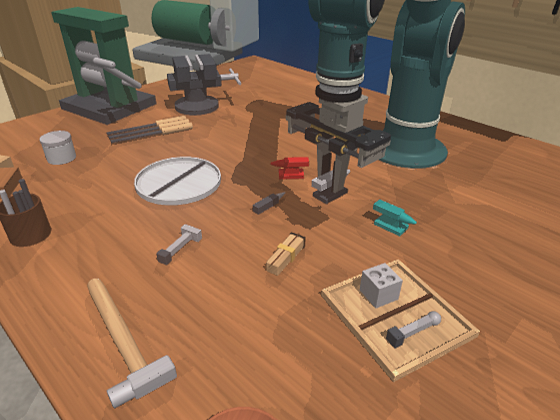

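View pics/w6.png

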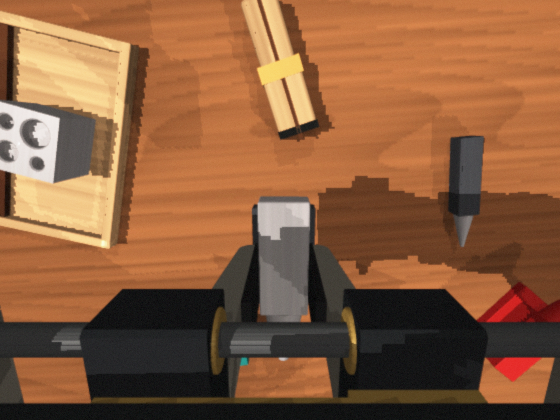

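The anvil is held upright across its top bar, 23.8 mm wide, with a 4.8 N load. The tray kit sits correctly, with the block at (381,284). Next the anvil goes in the pan's far half, and then I pick the T punch.

Run:
```python
from pp import *
res["round_pan"]=np.array([535,-291,.2]);pickle.dump(res,open("res.pkl","wb"))
t=res["round_pan"];th=wrap(t[2]+np.pi/2)
place(at(t,3,-42),th,18.1+4+.6,44)
p=res["bar_punch_mid"]
pick(at(p,4,0),wrap(p[2]+np.pi/2),3.5,60,35)
cv2.imwrite("pics/sc7.png",viewer.read_camera("scene")[:,:,::-1]);cv2.imwrite("pics/w7.png",viewer.read_camera("wrist")[:,:,::-1])
```

```text
over t 30.1 [ 546.9 -329.4  109.7] F [ 0.8  1.1 -5.5] w 23.8 q [ 0.47  0.56  0.03  1.71 -0.02  0.87 -0.86]
set t 31.5 [ 546.3 -331.6   22.8] F [ 0.1  0.1 -3.9] w 23.9 q [ 0.47  0.68  0.03  1.75 -0.03  0.71 -0.86]
clear t 33.2 [ 545.9 -331.3  109.5] F [-0.4  0.1  0.4] w 43.8 q [ 0.47  0.56  0.03  1.71 -0.02  0.86 -0.86]
down t 35.9 [673.4 -86.4   3.2] F [ 0.5 -0.2  1.2] w 59.8 q [ 0.09  0.76 -0.01  1.64  0.01  0.74 -1.22]
gripped t 36.7 [673.7 -86.5   3.5] F [ 0.2 -0.4  0.6] w 11.6 q [ 0.09  0.76 -0.01  1.64  0.01  0.74 -1.22]
lifted t 37.7 [672.9 -86.4 109. ] F [ 0.1 -0.1 -0.9] w 11.7 q [ 0.09  0.63 -0.01  1.6   0.01  0.91 -1.22]
```

View pics/sc7.png

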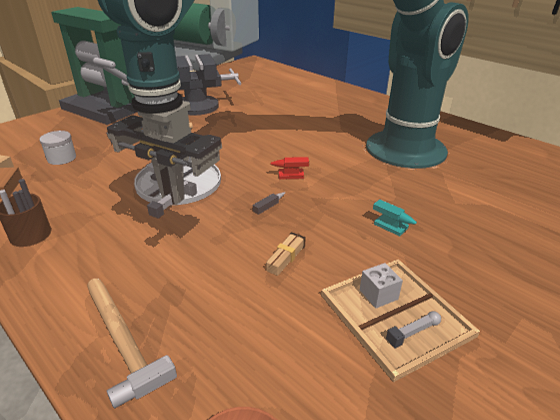

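View pics/w7.png

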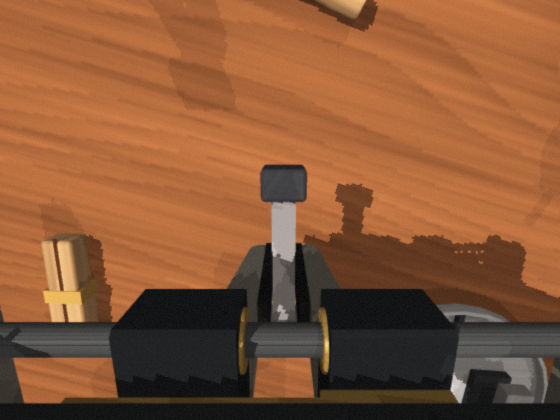

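The T punch is held square, head at (284,183). I'll set it in the pan's near half, then return overhead to check everything.

```bash
cat > f2.py <<'E'
from fit import *
import pickle
res=pickle.load(open("res.pkl","rb"))
cams={k:cam(k) for k in("scene","side","wrist")}
for k in cams: cv2.imwrite(f"pics/{k}8.png",viewer.read_camera(k)[:,:,::-1])
from pp import at
t,r=res["wood_tray"],res["round_pan"]
E={"doming_block_mid":(*at(t,0,-44),t[2],6),"ball_punch_mid":(*at(t,0,44),t[2]+np.pi,6),"anvil_mid":(*at(r,0,-42),r[2]+np.pi,4),"bar_punch_mid":(*at(r,0,42),r[2]+np.pi,4),"point_punch_mid":(*res["point_punch_mid"],0),"ring_clamp_mid":(*res["ring_clamp_mid"],0),"wood_tray":(*t,0),"round_pan":(*r,0)}
for n,e in E.items():
    M[n]=[b+[0,0,e[3]] for b in M[n]]
    ms=masks(n,cams,e)
    if not ms: print(n,"none");continue
    q,i=fit(n,ms,e,[e[2]]);print(n,"expected",np.round(e[:3],2),"fit",q.round(2),i)
    f=t if n in("doming_block_mid","ball_punch_mid") else r
    c,s=np.cos(f[2]),np.sin(f[2]);d=q[:2]-f[:2];print("   in tray",(c*d[0]+s*d[1]).round(1),(-s*d[0]+c*d[1]).round(1))
print(robot.observe()["t"])
E
python3 - <<'E'
from pp import *
t=res["round_pan"];th=wrap(t[2]+np.pi/2)
place(at(t,-4,42),th,3.6+4+.6,32)
robot.goto_joints([0.05,.35,0,1.30,0,np.pi-1.65,-1.57]);st("view")
E
python3 f2.py
```

```text
over t 38.7 [ 524.5 -249.   110.2] F [-0.3 -0.1 -1.4] w 11.4 q [ 0.37  0.48  0.01  1.86 -0.01  0.8  -0.97]
set t 40.2 [ 522.8 -250.7    8.3] F [-0.1  0.1 -1.7] w 11.7 q [ 0.38  0.63  0.01  1.9  -0.01  0.61 -0.97]
clear t 42.0 [ 522.1 -250.3  109.3] F [ 0.2  0.3 -0.5] w 32.2 q [ 0.38  0.48  0.02  1.86 -0.01  0.8  -0.97]
view t 43.4 [646.5 -67.  425.9] F [ 0.2 -0.2 -0.7] w 32.2 q [ 0.05  0.35  0.    1.3   0.    1.49 -1.57]
doming_block_mid expected [ 5.1497e+02  2.5651e+02 -3.0000e-01] fit [ 5.1371e+02  2.5690e+02 -3.3000e-01] {'scene': 0.92, 'side': 0.84, 'wrist': 0.96}
   in tray -1.3 -44.0
ball_punch_mid expected [540.79 340.63   2.84] fit [540.24 341.33   2.84] {'scene': 0.87, 'side': 0.3, 'wrist': 0.83}
   in tray -0.7 44.5
anvil_mid expected [ 543.34 -332.16    3.34] fit [ 543.66 -332.52    3.36] {'side': 0.86, 'wrist': 0.91}
   in tray 0.2 -42.4
bar_punch_mid expected [ 526.66 -249.84    3.34] fit [ 529.08 -250.29    3.38] {'scene': 0.68, 'side': 0.83}
   in tray 2.3 41.1
point_punch_mid expected [446.69 -69.42   3.16] fit [446.81 -69.2    3.15] {'scene': 0.77, 'side': 0.75, 'wrist': 0.82}
   in tray -42.4 234.9
ring_clamp_mid expected [552.29  78.6    3.4 ] fit [553.3   78.35   3.38] {'scene': 0.83, 'side': 0.82, 'wrist': 0.89}
   in tray 91.3 358.4
wood_tray expected [ 5.2788e+02  2.9857e+02 -3.0000e-01] fit [ 5.2791e+02  2.9845e+02 -3.0000e-01] {'scene': 0.77, 'side': 0.67, 'wrist': 0.77}
   in tray 110.2 579.1
round_pan expected [ 5.35e+02 -2.91e+02  2.00e-01] fit [ 5.3388e+02 -2.9192e+02  3.0000e-01] {'scene': 0.64, 'side': 0.7, 'wrist': 0.81}
   in tray -1.3 -0.7
44.7917
```

View pics/wrist8.png

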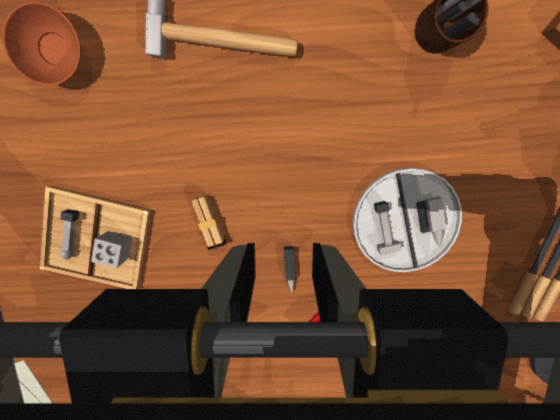

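View pics/scene8.png

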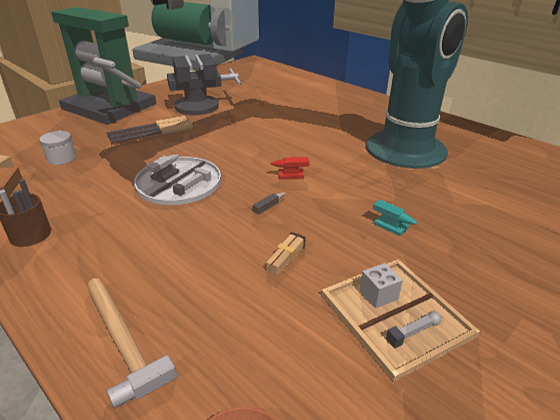

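View pics/side8.png

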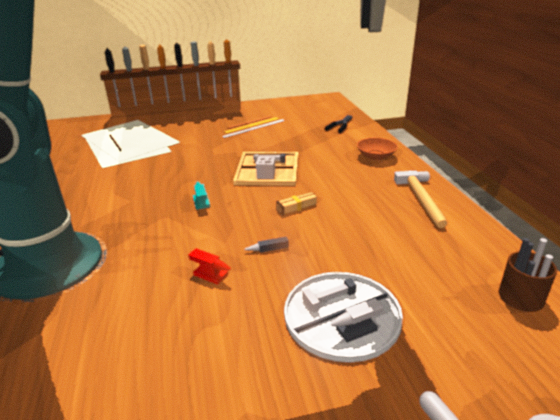

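All four tools are in their own halves and fit their models upright, about 41–45 mm from the divider. The clamp and pointed punch have moved by 1 mm or less. I'll check the anvil's posture in one enlarged crop before handing in.

Run:
```python
import cv2
a=cv2.imread("pics/side8.png")[265:365,275:415];b=cv2.imread("pics/scene8.png")[135:215,120:240]
a=cv2.resize(a,(400,286),interpolation=2);b=cv2.resize(b,(400,267),interpolation=2)
import numpy as np
cv2.imwrite("pics/z9.png",np.vstack([a,b]))
```

```text
(no output)
```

View pics/z9.png

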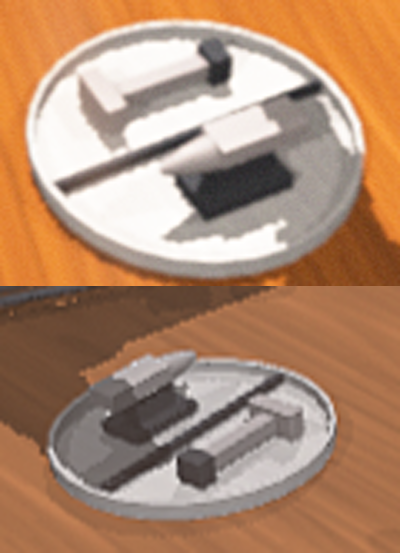

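The crop shows the anvil upright on its foot and the T punch lying flat, one on each side of the divider. Handing in.

Run:
```python
from h import *
print(robot.observe()["t"]);print(robot.job_done())
```

```text
44.7917
the job is handed in; nothing more can be done
None
```

Both kits are made up, and I handed the job in at 44.8 s of the 104 s allowed. The doming block and ball punch are in the wooden tray; the grey anvil and T punch are in the round pan. I set each tool down to within about 1 mm of the floor before releasing it.

**Last checks:** camera fits and enlarged views after placing showed:
- **Divider:** all four tools are 41–45 mm from the divider line, in opposite halves of their own tray, and within 45 mm of its centre.
- **Posture:** the block and anvil look upright and the punches look flat. I judged this by eye and from the shape fits; I had no direct tilt or height reading.
- **Pieces to leave alone:** the pointed punch and ring clamp measure within about 1 mm of where they started. The red and turquoise anvils were left alone.

**Weak spots:**
- **Ball punch:** its side-camera fit was poor (0.30 overlap) because the block hides it there. The scene and wrist views agreed, at 0.87 and 0.83.
- **Missed detections:** the detector missed the anvil in the scene view and the T punch in the wrist view. Both show clearly in those pictures.
- **Camera offset:** the scene and side cameras disagreed by 3–10 mm in y for the same object, so I used the combined fit, which matched the wrist camera to within about 2 mm.

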